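# Lift the hot griddle lid with the lid hook and hold it level

## Robot

A 6-joint arm with a two-finger parallel gripper is mounted at the origin on the work surface. World frame = base frame: x ahead of the robot, y to its left, z up, the work surface at z = 0. Lengths are in mm, angles in rad, forces in N, time in s.
With the tool pointing down it reaches from about 325 to 775 mm from the base axis. Payload 5.5 kg.
Tool frame: the origin (TCP) lies at the very end of the fingers, on their centre line; the grasp point (between the pads) lies 19 mm behind it; z points along the fingers, x is the direction in which the jaws open and shut, and the axes are right-handed (so a half turn about z gives the same grasp; the last joint's range is limited). The gripper opens to 88 mm and grips with 3 to 60 N. Pads are 20 mm wide; open, the fingers measure 115 mm over their backs; the gripper's body (75 mm by 178 mm) begins 61 mm behind the grasp point.
Start: joints at [-1.316, 0.091, 1.231, -0, 1.82, -0.057], TCP at [184.063, -571.084, 190.931] pointing down, gripper open.
Joint ranges: [-2.87, 2.87], [-0.86, 2.18], [0.17, 2.46], [-1.51, 4.65], [0.06, 2.69], [-2.65, 2.65]. Speed limits (rad/s): [2.57, 2.57, 3.01, 3.14, 3.14, 3.14].

## Interface

Orientations are given as a 3x3 rotation matrix whose columns are the frame's x, y, z axes.
In Python, from station import manip, optics gives the robot as it stands. The module is installed in compiled form; this text tells all that it offers.
- The arm moves only by the shell command python3 -m inch 'ROWS' [FORCE]. ROWS is JSON, a list of rows, each a list of 7 numbers: the opening, from 0 (shut) to 1 (fully open), then the shift along the world's x, y, z in mm, then the turn, a rotation vector about the world's x, y, z in rad. A call has exactly 5 rows; each row shifts and turns the commanded pose from where the row before left it; what a row does not reach is not made up. A row lasts 1/10 s, in which the tool goes at most 50 mm and 8.59 degrees, less where a joint would pass 70% of its speed; a pose out of reach is approached as far as the arm can. A call is refused whole if a number of a shift passes 50 or a number of a turn 0.15, either way. A call with a gripper value outside its range is refused whole. The fingers move at their own pace and stop on an object; FORCE is the grip in N (left out, the last holds). Time passes only in rows, so rows that do not move let the fingers close, or fill a call up. It gives the time, the measured TCP pose, the force and the opening at its end, in the units of the state.
- manip.get_obs(): the state, without advancing time (a new reading comes with each control period).
- optics.get_image(name): name is "side" or "top"; returns a dict with "color" (384x512x3 uint8, red, green, blue), "intrinsics" (3x3 intrinsics, pixels), "pose" (4x4, takes a point from camera to world coordinates). Camera axes: x right, y up, looking along -z (the intrinsics and any distortion apply to the point x, -y, -z); pixel columns grow to the right and rows downward; lengths in mm; the calibration is good to about 2 mm. A picture is of the moment at which its call begins. There is no depth.
- manip.sign_off(): hands the job in, once; it reports no verdict.
The state is a dict: "t": time; "joint_pos": joint angles; "joint_velocities": joint speeds; "effort": joint torques, N m; "tool_pos": TCP position; "tcp_rot": TCP orientation; "ft_force": force on the tool from outside, world axes, zero at the start; "moment": the same for the moment, N m; "gripper_width": finger opening in mm.
Only numpy, scipy, OpenCV 4.12 (cv2) and the standard library are available. Lean on these libraries where they do the work, as an engineer would, in place of code of your own. Each camera call takes 0.05 s, during which the arm holds its last target.

## Task

The lid on the griddle is hot, so touch it only with the lid hook: take the T-handled hook (not the scraper) from the tool rest, pass its end through the eyelet on top of the lid, and lift the lid straight up, without tipping it, to about 8 cm above where it sat. Finish still holding it there on the hook, level, steady and over the griddle so that the drips fall back on the plate. Leave everything else where it is.

Things in the scene. Friction and masses are not known exactly. Their poses are not given: they have to be found in the camera images.
- griddle: Fixed table-top griddle for batter balls, on the left or right half of the counter, yaw within 0.25: steel case 245 x 290 mm (x, y), black handles on the short sides (330 mm over them), two knobs on its -x face. Origin: centre of its underside, on the counter; z up. The lid sits on its flange, 70 mm up, loosely round the cast plate (190 x 240 mm, top 78 mm up).
- lid: Loose pressed-metal griddle lid, 212 x 262 mm (x, y), about 0.45 kg, 30 mm skirt, ribbed top 32 mm above its lower edge. Origin: centre of the lower edge plane (70 mm above the counter at the start); z up. Hot: only the hook may touch it. Hung by the middle of its eyelet it balances level; hung off the middle it tilts and stays so, about 1.4 degrees per mm.
- lid_eye (a point): Centre of the opening of the upright steel eyelet in the middle of the lid, 54 mm above the lid's lower edge. An arch of 8 mm round bar in the lid's y-z plane: a rod passes through along the lid's x, from either side. Opening 30 mm wide, from 22 mm below this point (lid top) to 22 mm above (inside of the round crown); sides straight up to 7 mm above. Outer crown 30 mm above.
- hook: Loose lid hook, 0.22 kg, in the tool rest, shaft hanging between the rails. Origin: middle of its wooden T handle, a flat-sided bar 24 x 116 x 28 mm (x, y, z), 169 mm above the counter at the start; grip it across x. z up. Below: ferrule to z -30 mm, then 8 mm round rod: down to z -60, cranked to x -22 z -80, down to z -111, then forward (+x) through the seat to the tip.
- hook_seat (a point): Lowest point of the hook's bar (centre line), right below the handle: x = 0, y = 0, z = -115 mm in the hook's frame. The bar is 8 mm thick here.
- hook_tip (a point): Free end of the hook (centre line, round end of 4 mm radius): x = 30 mm, y = 0, z = -107 mm in the hook's frame, so the end points along the hook's +x and rises 8 mm from the seat.
- rest: Fixed steel tool rest on the other half of the counter, yaw within 0.25: base 250 x 120 mm, two rails along its x at y = +-42 mm (76 mm clear between), upper edges 155 mm above the counter. Hook and scraper lie across them at x = -60 and +60 mm, in either order, between 10 mm studs; they lift straight up, and hook +x is the rest's +x. Origin: centre of its underside.
- scraper: Loose scraper with the same wooden T handle as the hook, in the other place on the tool rest; its straight shaft ends in a flat blade 60 mm wide at 83 to 119 mm below the handle's middle. Origin: middle of the handle. Leave it.
- paper_cup: White cup, 76 mm across, 85 mm tall, beside the tool rest. Origin: centre of its underside. Leave it.
- picks: Olive beaker of bamboo picks, 64 mm across, 127 mm tall with the picks, beside the tool rest. Origin: centre of its underside. Leave it.
- sauce: Brown sauce bottle, 60 mm across, 170 mm tall, beyond the griddle and rest. Origin: centre of its underside. Leave it.
- shaker: Small jar with a steel cap, 44 mm across, 90 mm tall, beyond the griddle and rest. Origin: centre of its underside. Leave it.
- served_tray: Pale foam tray 125 x 165 x 22 mm with three browned balls, beyond the griddle and rest. Origin: centre of its underside. Leave it.
- tray_stack: Stack of pale foam trays 125 x 165 mm, 63 mm tall, at the left side of the counter. Origin: centre of its underside. Leave it.

How it is judged:
By the outcome, as a careful person would: the job done as asked, in the order asked, and still so for the second after the job is handed in, while the arm keeps its last pose, push and grip.
It also fails if it takes over 59 s, if anything falls off the work surface, if the arm or the gripper's body presses on something with over 40 N, if the wrist force passes 120 N, or if a joint passes its speed limit or range.

## Working session

There is one attempt and no reset: what is moved stays moved. The work goes in short steps, Python scripts to look and compute and a shell command to move; the robot and the scene stay as the last step left them, time stands still between calls to the robot, and variables do not carry over. Pictures are saved under pics/ and viewed, and the job is handed in when it is done.

```bash
mkdir -p pics; cat > h.py <<'E'
import numpy as np, cv2
from station import manip, optics
def snap(name,tag):
    im=optics.get_image(name)
    cv2.imwrite(f'pics/{tag}.png',im['color'][:,:,::-1])
    np.savez(f'pics/{tag}.npz',c=im['color'],K=im['intrinsics'],T=im['pose'],keys=str(im.keys()))
    return im
def ld(tag):
    d=np.load(f'pics/{tag}.npz'); return d['c'],d['K'],d['T']
def ray(tag,u,v):
    c,K,T=ld(tag)
    d=np.array([(u-K[0,2])/K[0,0],-(v-K[1,2])/K[1,1],-1.0])
    return T[:3,3],T[:3,:3]@d
def onz(tag,u,v,z):
    o,d=ray(tag,u,v); return o+d*(z-o[2])/d[2]
def proj(tag,p):
    c,K,T=ld(tag)
    q=T[:3,:3].T@(np.asarray(p,float)-T[:3,3]); q=np.array([q[0],-q[1],-q[2]])
    return (K@(q/q[2]))[:2]
def tri(t1,p1,t2,p2):
    o1,d1=ray(t1,*p1);o2,d2=ray(t2,*p2)
    d1=d1/np.linalg.norm(d1);d2=d2/np.linalg.norm(d2)
    s=np.linalg.lstsq(np.c_[d1,-d2],o2-o1,rcond=None)[0]
    a=o1+d1*s[0];b=o2+d2*s[1]
    return (a+b)/2,np.linalg.norm(a-b)
E
python3 - <<'E'
from h import *
for n in('side','top'):
    im=snap(n,n+'0'); print(im.keys(),im['intrinsics'],im['pose'])
print(manip.get_obs())
E
```

```text
dict_keys(['color', 'intrinsics', 'pose']) [[424.12845756   0.         251.248289  ]
 [  0.         424.12845756 193.13156833]
 [  0.           0.           1.        ]] [[ 9.89340540e-01  1.00708432e-01 -1.05181304e-01  4.46449447e+02]
 [-1.44704850e-01  7.60775678e-01 -6.32677543e-01 -8.26288983e+02]
 [ 1.63034142e-02  6.41153787e-01  7.67239219e-01  1.27438268e+03]
 [ 0.00000000e+00  0.00000000e+00  0.00000000e+00  1.00000000e+00]]
dict_keys(['color', 'intrinsics', 'pose']) [[423.5181687    0.         255.17061808]
 [  0.         423.5181687  192.38338645]
 [  0.           0.           1.        ]] [[ 9.44324187e-04  9.85335165e-01 -1.70627434e-01  3.95536154e+02]
 [-9.99792426e-01 -2.54236572e-03 -2.02148648e-02  9.29931980e+01]
 [-2.03522145e-02  1.70611106e-01  9.85128234e-01  1.43244886e+03]
 [ 0.00000000e+00  0.00000000e+00  0.00000000e+00  1.00000000e+00]]
{'t': 0.1, 'joint_pos': array([-1.31566974e+00,  9.18197621e-02,  1.23175512e+00,  4.37986421e-06,
        1.81984218e+00, -5.67259631e-02]), 'joint_velocities': array([ 0.0019629 , -0.00218492, -0.00158273,  0.00053844, -0.00052807,
        0.00040004]), 'effort': array([ 2.30133970e-03, -4.47857916e+01, -4.07570708e+01,  7.00726546e-02,
        2.84056255e-02, -1.08631566e-04]), 'tool_pos': array([ 183.99387398, -570.74066716,  189.90420142]), 'tcp_rot': array([[ 3.06822967e-01, -9.51766494e-01, -4.56316062e-04],
       [-9.51764861e-01, -3.06823288e-01,  1.76643093e-03],
       [-1.82123817e-03, -1.07675986e-04, -9.99998336e-01]]), 'ft_force': array([ 0.13782332, -0.49004701,  0.73263236]), 'moment': array([-0.03411057, -0.01478084, -0.03524994]), 'gripper_width': 88.03286548423308}
```

View pics/side0.png

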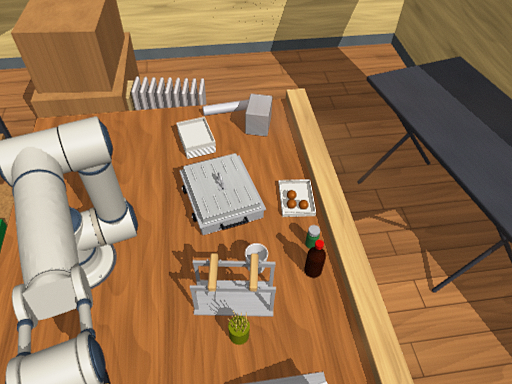

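View pics/top0.png

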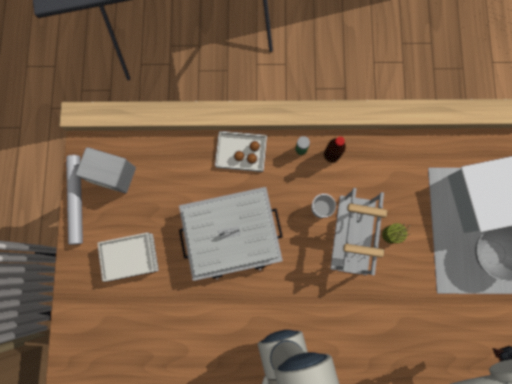

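The side view shows the griddle at about (222,193) with the eyelet near (217,180), and the rest at about (233,290) with two T handles at about (213,272) and (254,272). The top view has the griddle at (231,233) and the handles at (367,210) and (363,250). I'll zoom in to tell which one is the hook.

```bash
python3 - <<'E'
import cv2
a=cv2.imread('pics/side0.png'); b=cv2.imread('pics/top0.png')
cv2.imwrite('pics/s_rest.png',cv2.resize(a[235:345,180:290],(660,600)[:1]*2 if 0 else (600,600),interpolation=cv2.INTER_CUBIC))
cv2.imwrite('pics/t_rest.png',cv2.resize(b[180:280,320:420],(600,600),interpolation=cv2.INTER_CUBIC))
cv2.imwrite('pics/s_lid.png',cv2.resize(a[145:245,175:275],(600,600),interpolation=cv2.INTER_CUBIC))
cv2.imwrite('pics/t_lid.png',cv2.resize(b[175:285,175:285],(600,600),interpolation=cv2.INTER_CUBIC))
E
```

```text
(no output)
```

View pics/s_rest.png

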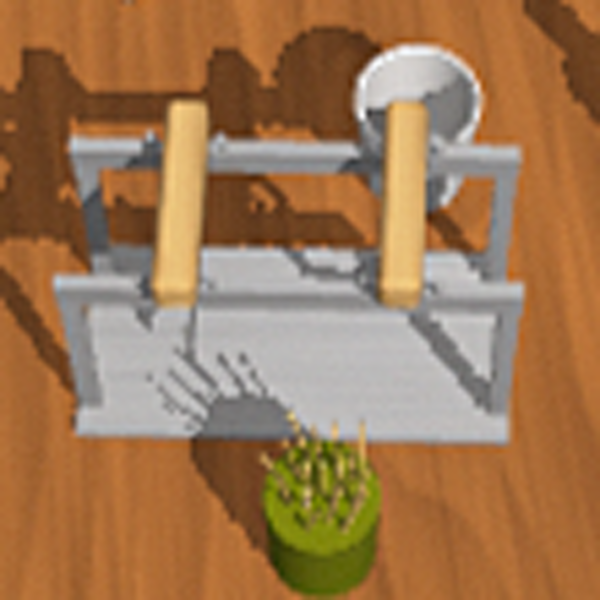

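View pics/t_rest.png

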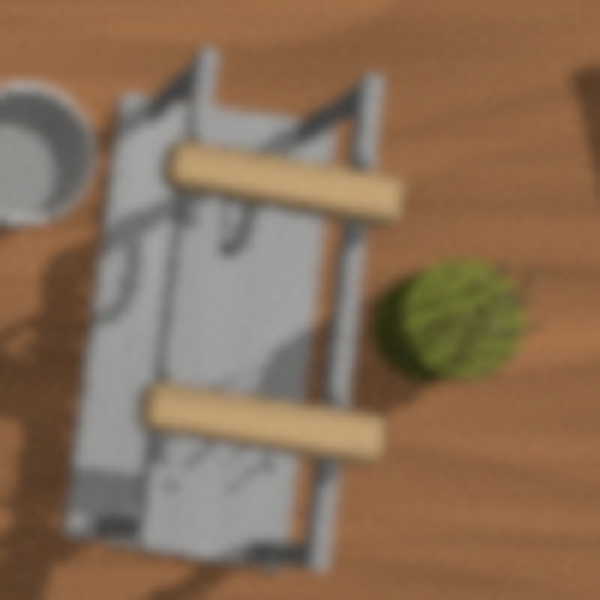

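View pics/s_lid.png

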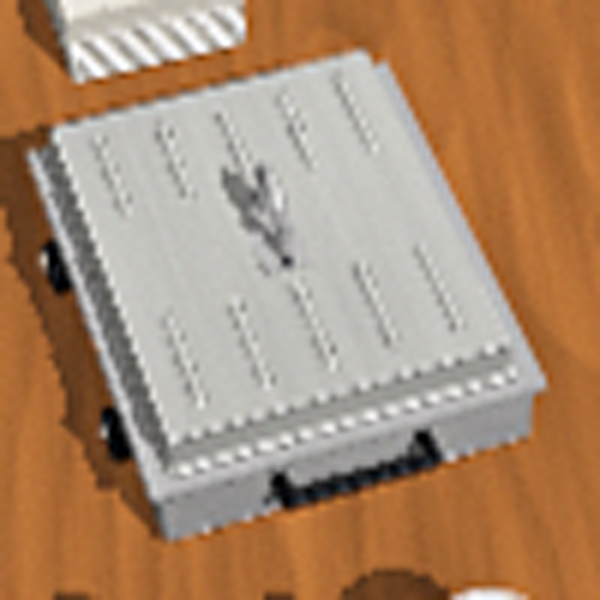

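View pics/t_lid.png

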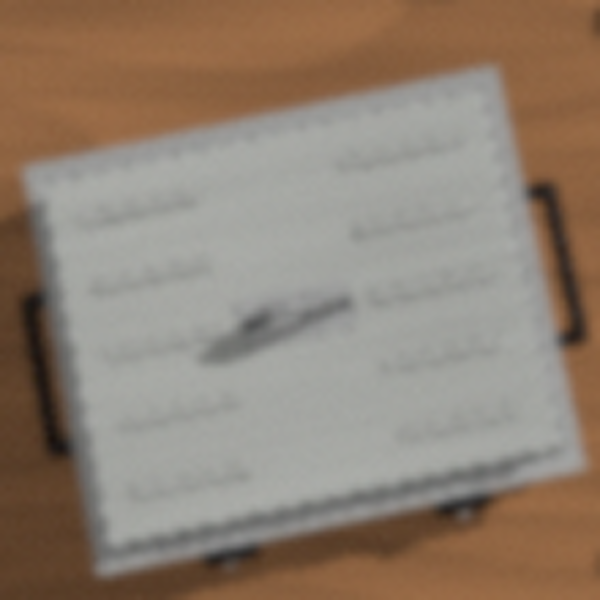

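The far (+x) handle seems to have a cranked curl below it at about (235,230) in the zoom. The near one seems to cast a square blade-like shadow at (110,490). Next I'll measure the handles and check both readings by projection.

```bash
cat > m.py <<'E'
from h import *
def handles(tag,box):
    c=ld(tag)[0]; x0,y0,x1,y1=box
    big=cv2.resize(c[y0:y1,x0:x1],None,fx=8,fy=8,interpolation=cv2.INTER_CUBIC)
    hsv=cv2.cvtColor(big,cv2.COLOR_RGB2HSV)
    m=cv2.inRange(hsv,(14,70,150),(26,170,255))
    m=cv2.morphologyEx(m,cv2.MORPH_OPEN,np.ones((9,9)))
    out=[]
    for k in cv2.findContours(m,cv2.RETR_EXTERNAL,cv2.CHAIN_APPROX_NONE)[0]:
        if cv2.contourArea(k)<4000: continue
        r=cv2.minAreaRect(k)
        M=cv2.moments(k)
        f=lambda p:(np.array(p)+.5)/8-.5+[x0,y0]
        out.append((f(r[0]),[f(p) for p in cv2.boxPoints(r)],cv2.contourArea(k)/64))
    return out
if __name__=='__main__':
    for tag,box in(('side0',(180,235,290,345)),('top0',(320,180,420,280))):
        for o in handles(tag,box): print(tag,o[0].round(1),np.round(o[1],1).tolist(),o[2])
E
python3 m.py
python3 - <<'E'
from h import *
print('nadir',proj('top0',[395.5,93,0]), onz('top0',367,210,183),onz('top0',363,250,183))
E
```

```text
side0 [253.6 272. ] [[249.1, 291.0], [249.9, 252.9], [258.1, 253.1], [257.3, 291.1]] 280.375
side0 [212.7 272. ] [[207.0, 290.8], [209.8, 252.6], [218.3, 253.2], [215.5, 291.4]] 291.2734375
top0 [364.5 249.8] [[344.4, 250.2], [345.4, 243.2], [384.7, 249.4], [383.6, 256.3]] 257.765625
top0 [368.1 208.8] [[348.3, 209.8], [349.6, 201.6], [387.8, 207.8], [386.5, 216.0]] 245.5859375
nadir [263.91825964 265.74210974] [ 558.2187941  -212.19676186  183.        ] [ 440.9272433  -195.46566755  183.        ]
```

```bash
python3 - <<'E'
from h import *
A=np.array
for n,su,sl,tl,tr in (('far',(254,253),(253.4,286.5),(348.9,205.7),(387.15,211.9)),('near',(214,252.9),(211.5,286.5),(344.9,246.7),(384.15,252.85))):
    print(n,'tri -y',tri('side0',sl,'top0',tr),'+y z183 side',onz('side0',*su,183),'-y side',onz('side0',*sl,183),'-y top',onz('top0',*tr,183),'+y top bottom?',onz('top0',*tl,155),onz('top0',*tl,183))
    a=onz('side0',*su,183);b=onz('top0',*tr,183);print('len',np.linalg.norm(a-b),'mid',(a+b)/2,'yaw',np.arctan2(-(a-b)[0],(a-b)[1]))
E
```

```text
far tri -y (array([ 551.93880302, -270.06333846,  186.64773982]), np.float64(0.13696972510638264)) +y z183 side [ 570.37571802 -159.02843536  183.        ] -y side [ 552.22358179 -268.20448082  183.        ] -y top [ 552.46593209 -271.12623068  183.        ] +y top bottom? [ 575.09170009 -165.02738969  155.        ] [ 571.15607853 -159.37191755  183.        ]
len 113.51949677713378 mid [ 561.42082505 -215.07733302  183.        ] yaw -0.15843030952603332
near tri -y (array([ 433.72082802, -254.78018686,  188.07029712]), np.float64(2.2820382071536836)) +y z183 side [ 451.66155512 -142.53870938  183.        ] -y side [ 434.80598782 -252.04576616  183.        ] -y top [ 432.73179119 -256.24960069  183.        ] +y top bottom? [ 451.69234938 -148.62406608  155.        ] [ 450.46147938 -143.32813323  183.        ]
len 115.27576833241622 mid [ 442.19667315 -199.39415503  183.        ] yaw -0.16495998857819755
```

```bash
python3 - <<'E'
from h import *
yaw=-0.14;R=np.array([[np.cos(yaw),-np.sin(yaw),0],[np.sin(yaw),np.cos(yaw),0],[0,0,1]])
pts=[(0,0,-30),(0,0,-60),(-22,0,-80),(-22,0,-111),(0,0,-115),(30,0,-107)]
bl=[(0,0,-30),(0,0,-83),(0,30,-83),(0,30,-119),(0,-30,-119),(0,-30,-83),(0,0,-83)]
fs=[]
for tag,box in(('top0',(330,180,400,260)),('side0',(190,245,270,325))):
    x0,y0,x1,y1=box;s=7
    c=cv2.resize(ld(tag)[0][y0:y1,x0:x1],None,fx=s,fy=s,interpolation=cv2.INTER_CUBIC)
    d=c.copy()
    for o,col,P in(((561,-215,169),(255,0,0),pts),((442,-199,169),(0,0,255),bl)):
        q=np.array([(proj(tag,np.array(o)+R@p)-[x0,y0]+.5)*s for p in map(np.array,P)]).astype(int)
        cv2.polylines(d,[q.reshape(-1,1,2)],False,col,1)
    out=np.hstack([c,d]);out=cv2.resize(out,(800,int(out.shape[0]*800/out.shape[1])))
    cv2.imwrite(f'pics/id_{tag}.png',out[:,:,::-1])
E
```

```text
(no output)
```

View pics/id_top0.png

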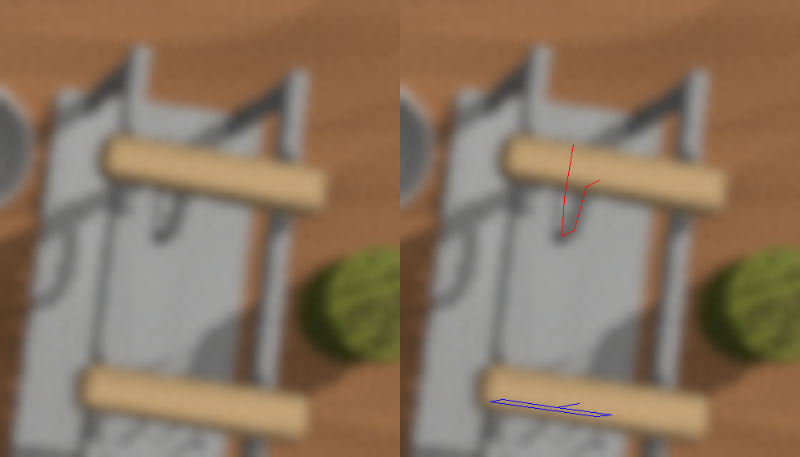

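View pics/id_side0.png

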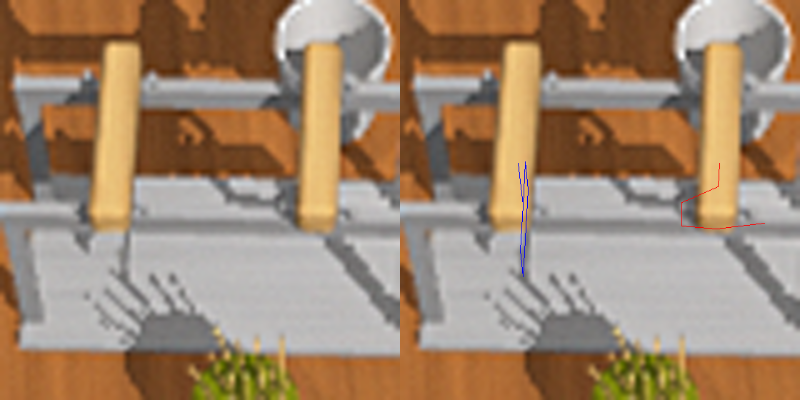

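The projection confirms it. The hook is the far tool: its crank curl shows at about (160,235) in the zoom, exactly where predicted, and the near tool shows its blade. Next, the eyelet and the lid's yaw.

```bash
python3 - <<'E'
import cv2,numpy as np
a=cv2.imread('pics/side0.png'); b=cv2.imread('pics/top0.png')
A=cv2.resize(a[165:195,200:230],(400,400),interpolation=cv2.INTER_CUBIC)
B=cv2.resize(b[220:250,205:245],(533,400),interpolation=cv2.INTER_CUBIC)[:, :400]
A=cv2.convertScaleAbs(A,alpha=1.2,beta=-20)
cv2.imwrite('pics/eye0.png',np.hstack([A,B]))
E
```

```text
(no output)
```

View pics/eye0.png

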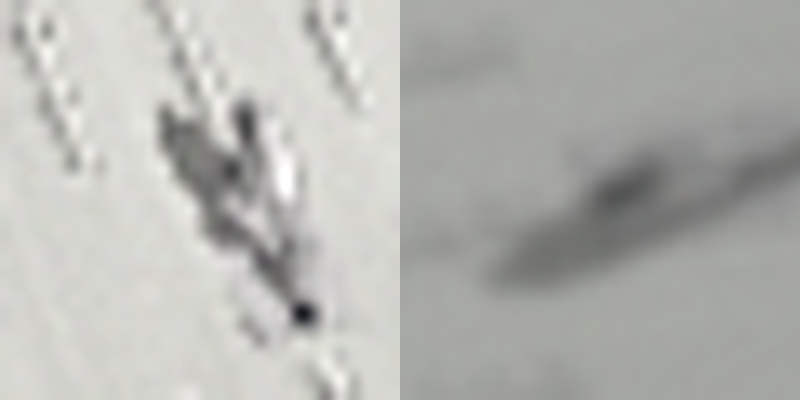

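```bash
python3 - <<'E'
from h import *
for tag,box in(('top0',(170,170,295,295)),('side0',(165,135,285,250))):
    c=ld(tag)[0];x0,y0,x1,y1=box
    big=cv2.resize(c[y0:y1,x0:x1],None,fx=6,fy=6,interpolation=cv2.INTER_CUBIC)
    hsv=cv2.cvtColor(big,cv2.COLOR_RGB2HSV)
    m=cv2.inRange(hsv,(0,0,120),(180,45,255))
    cv2.imwrite(f'pics/lm_{tag}.png',m)
    ks=cv2.findContours(m,cv2.RETR_EXTERNAL,cv2.CHAIN_APPROX_NONE)[0]
    k=max(ks,key=cv2.contourArea); r=cv2.minAreaRect(k)
    ap=cv2.approxPolyDP(k,25,True)[:,0]
    print(tag,((np.array(ap)+.5)/6-.5+[x0,y0]).round(1).tolist())
    P=cv2.boxPoints(r)/6+[x0,y0]
    if tag=='top0':
        for z in(70,102): 
            w=np.array([onz(tag,*p,z) for p in P]); print(z,w.round(1).tolist(),w.mean(0)); 
            print([np.linalg.norm(w[i]-w[i-1]).round(1) for i in range(4)],[np.arctan2(*(w[i]-w[i-1])[[1,0]]).round(3) for i in range(4)])
E
```

```text
top0 [[264.8, 187.2], [179.2, 205.9], [194.4, 274.9], [268.9, 259.4], [192.9, 279.8], [280.9, 260.2]]
70 [[587.1, 376.1, 70.0], [650.2, 83.2, 70.0], [408.6, 33.1, 70.0], [348.2, 317.2, 70.0]] [498.50621767 202.40910435  70.        ]
[np.float64(246.0), np.float64(299.6), np.float64(246.8), np.float64(290.5)] [np.float64(0.241), np.float64(-1.358), np.float64(-2.937), np.float64(1.78)]
102 [[582.6, 369.4, 102.0], [644.2, 83.4, 102.0], [408.3, 34.5, 102.0], [349.3, 312.0, 102.0]] [496.08774742 199.83923983 102.        ]
[np.float64(240.3), np.float64(292.5), np.float64(241.0), np.float64(283.7)] [np.float64(0.241), np.float64(-1.358), np.float64(-2.937), np.float64(1.78)]
side0 [[235.1, 153.1], [183.2, 166.1], [202.2, 222.2], [179.2, 170.4], [202.6, 234.1], [220.9, 229.1], [219.8, 222.8], [262.8, 215.8], [265.1, 207.2]]
```

```bash
cat > eye.py <<'E'
from h import *
import sys
def arch(c,yaw,rad=0):
    P=[(19,-22)]+[(19*np.cos(t),7+19*np.sin(t)) for t in np.linspace(0,np.pi,15)]+[(-19,-22)]
    return [np.array(c)+[-np.sin(yaw)*y,np.cos(yaw)*y,z] for y,z in P]
def draw(tags,boxes,c,yaw,name,s=14):
    rows=[]
    for tag,(x0,y0,x1,y1) in zip(tags,boxes):
        im=cv2.resize(ld(tag)[0][y0:y1,x0:x1],None,fx=s,fy=s,interpolation=cv2.INTER_CUBIC)
        d=im.copy()
        q=np.array([(proj(tag,p)-[x0,y0]+.5)*s for p in arch(c,yaw)]).astype(int)
        cv2.polylines(d,[q.reshape(-1,1,2)],False,(255,0,0),1)
        rows.append(cv2.resize(np.hstack([im,d]),(800,int(400*(y1-y0)/(x1-x0)))))
    cv2.imwrite(name,np.vstack(rows)[:,:,::-1])
if __name__=='__main__':
    c=[498.5,202.4,124];print(proj('top0',c),proj('side0',c))
    draw(('side0','top0'),((195,160,245,195),(200,218,250,253)),c,0.215,'pics/eyem.png')
E
python3 eye.py
```

```text
[228.4227915  231.88207235] [219.24667425 179.27675248]
```

View pics/eyem.png

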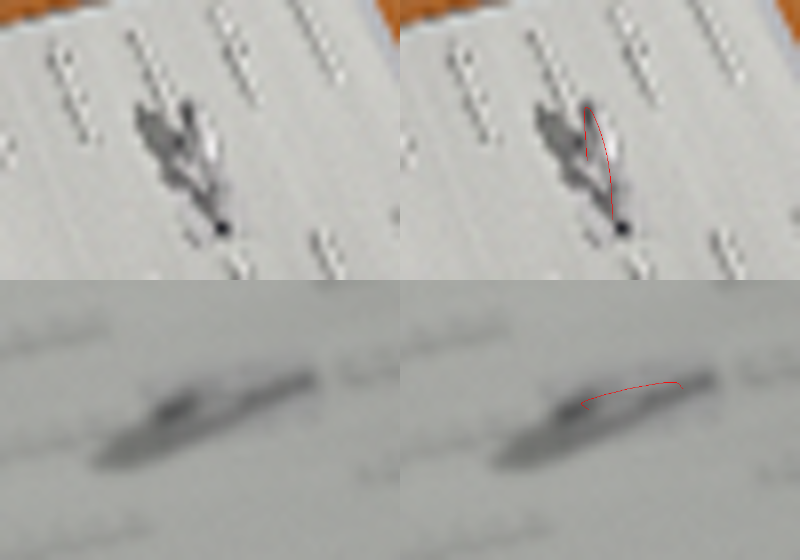

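```bash
python3 - <<'E'
from h import *
a=ld('side0')[0];b=ld('top0')[0]
s=7
A=cv2.resize(a[145:240,172:272],None,fx=s,fy=s,interpolation=cv2.INTER_CUBIC)[:,:,::-1]
cv2.imwrite('pics/A.png',cv2.resize(A,(600,570)))
B=b[178:288,178:288].astype(float); B=np.clip((B-90)*2.2,0,255).astype(np.uint8)
cv2.imwrite('pics/B.png',cv2.resize(B[:,:,::-1],(594,594),interpolation=cv2.INTER_CUBIC))
E
```

```text
(no output)
```

View pics/A.png

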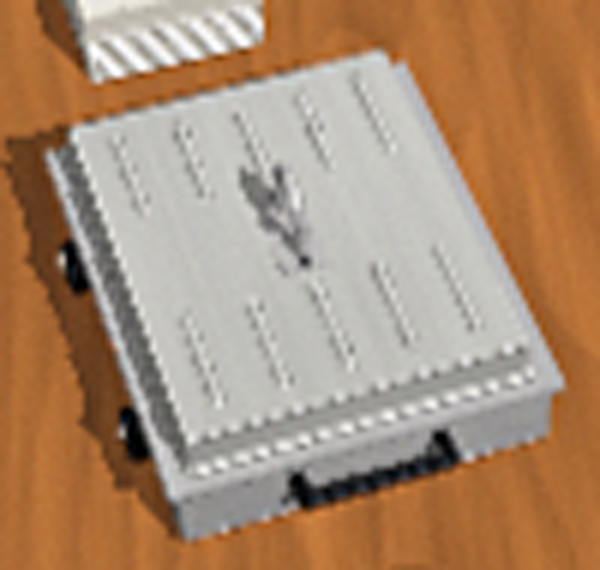

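View pics/B.png

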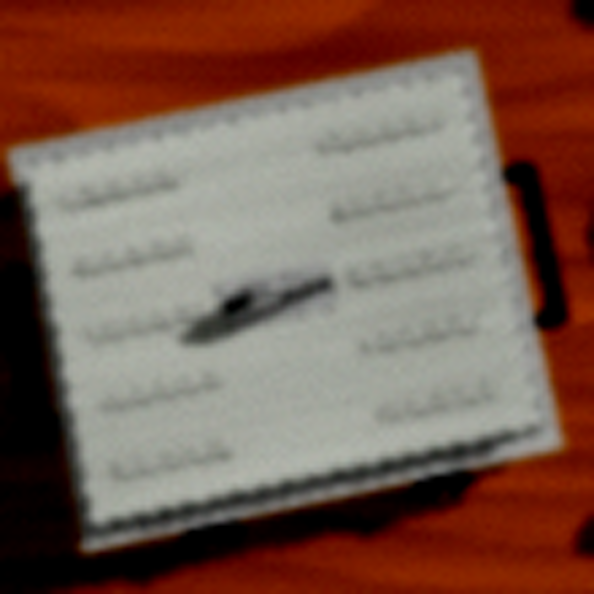

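```bash
python3 - <<'E'
from h import *
f=lambda P,s,o:np.array(P)/s+o-0.5*(1-1/s)
Ac=f([(72,128),(385,52),(528,347),(185,443)],6,(172,145)); Bc=f([(28,172),(462,80),(540,430),(85,533)],5.4,(178,178))
Ar=f([(131,177),(194,162),(252,143),(313,132),(377,115),(204,362),(270,345),(333,330),(394,305),(458,290)],6,(172,145))
Br=f([(120,192),(130,257),(140,328),(160,392),(170,460),(380,137),(393,203),(410,267),(422,337),(435,402)],5.4,(178,178))
for t,c,r in(('side0',Ac,Ar),('top0',Bc,Br)):
    w=np.array([onz(t,*p,102) for p in c]);print(t,w.round(1)[:,:2].tolist(),w.mean(0),[np.linalg.norm(w[i]-w[i-1]).round(1) for i in range(4)],[np.arctan2(*(w[i]-w[i-1])[[1,0]]).round(3) for i in range(4)])
    w=np.array([onz(t,*p,102) for p in r]);d=w[:5].mean(0)-w[5:].mean(0);print(' ribs',w.mean(0),d,np.arctan2(-d[0],d[1]), [np.arctan2(*(x)[[1,0]]) for x in (w[4]-w[0],w[9]-w[5])])
m=tri('side0',Ar.mean(0),'top0',Br.mean(0));print(m)
E
```

```text
side0 [[372.1, 307.3], [576.5, 349.3], [630.2, 94.2], [425.1, 50.8]] [500.98388747 200.40927728 102.        ] [np.float64(261.9), np.float64(208.7), np.float64(260.7), np.float64(209.7)] [np.float64(1.774), np.float64(0.203), np.float64(-1.363), np.float64(-2.933)]
 ribs [501.27176348 201.16300514 102.        ] [-33.05691025 152.06869306   0.        ] 0.21405125662145064 [np.float64(0.20710411889112526), np.float64(0.2213232712883841)]
top0 [[571.5, 350.3], [625.8, 94.9], [421.6, 50.5], [363.1, 311.3]] [495.52696368 201.75126273 102.        ] [np.float64(212.0), np.float64(261.2), np.float64(209.0), np.float64(267.3)] [np.float64(0.185), np.float64(-1.361), np.float64(-2.928), np.float64(1.791)]
 ribs [498.12188444 203.3389108  102.        ] [-32.77288305 153.41487539   0.        ] 0.21045923578904727 [np.float64(-2.935392047373153), np.float64(-2.9353061967498535)]
(array([499.87419386, 203.90400874,  95.94016425]), np.float64(3.3879459037715933))
```

Measured so far:

| Item | Position (mm) | Yaw (rad) |
|---|---|---|
| Hook handle | (561, -215), top about 183–187 | -0.14 |
| Eye | (500, 202, about 124) | +0.21 |

The two handles are 120 mm apart, as stated. Moving above the hook now.

```bash
python3 -m inch '[[1,10,10,30,0,0,0.05],[1,25,24,25,0,0,0.075],[1,30,27,10,0,0,0.085],[1,30,28,0,0,0,0.085],[1,30,28,0,0,0,0.085]]'
python3 -m inch '[[1,30,28,0,0,0,0.085],[1,30,28,0,0,0,0.085],[1,30,28,0,0,0,0.085],[1,30,28,0,0,0,0.085],[1,30,28,0,0,0,0.085]]'
python3 -m inch '[[1,30,28,0,0,0,0.085],[1,30,28,0,0,0,0.085],[1,30,28,0,0,0,0.085],[1,22,23,0,0,0,0.085],[1,0,0,0,0,0,0]]'
```

```text
t: 0.6
tool_pos: [310.0, -453.1, 256.1]
tcp_rot: [[0.64, -0.768, 0.0], [-0.768, -0.64, -0.0], [0.0, -0.0, -1.0]]
ft_force: [1.3, -0.2, -0.4]
gripper_width: 87.9
t: 1.1
tool_pos: [460.0, -312.7, 255.5]
tcp_rot: [[0.9, -0.435, -0.001], [-0.435, -0.9, 0.0], [-0.001, -0.0, -1.0]]
ft_force: [0.6, -0.5, -0.4]
gripper_width: 87.8
t: 1.6
tool_pos: [573.0, -203.8, 254.3]
tcp_rot: [[0.994, -0.107, -0.002], [-0.107, -0.994, 0.002], [-0.002, -0.002, -1.0]]
ft_force: [0.0, -0.8, 0.6]
gripper_width: 87.6
```

```bash
python3 -m inch '[[1,-12,-11,-10,0,0,-0.033],[1,0,0,-30,0,0,0],[1,0,0,-20,0,0,0],[1,0,0,0,0,0,0],[1,0,0,0,0,0,0]]'
python3 - <<'E'
from h import *
for n in('side','top'): snap(n,n+'1')
a=cv2.imread('pics/side1.png')[215:325,170:300]; b=cv2.imread('pics/top1.png')[170:280,310:440]
cv2.imwrite('pics/c1.png',np.hstack([cv2.resize(x,(400,338),interpolation=cv2.INTER_CUBIC) for x in(a,b)]))
E
```

```text
t: 2.1
tool_pos: [558.5, -218.5, 196.0]
tcp_rot: [[0.989, -0.148, -0.001], [-0.148, -0.989, 0.0], [-0.001, -0.0, -1.0]]
ft_force: [-0.0, -0.0, 1.1]
gripper_width: 87.7
```

View pics/c1.png

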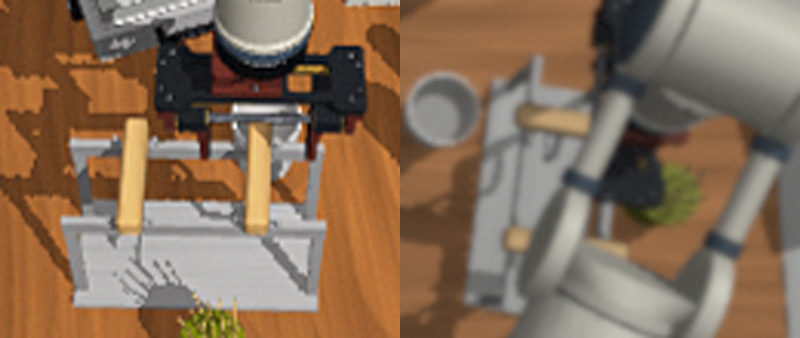

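The fingertips at about (205,158) and (312,158) straddle the far handle at about 258, so it is centred. Descending and gripping.

```bash
python3 -m inch '[[1,2,4,-16,0,0,0.008],[1,0,0,-16,0,0,0],[1,0,0,-14,0,0,0],[1,0,0,0,0,0,0],[1,0,0,0,0,0,0]]'
python3 -m inch '[[0.6,0,0,0,0,0,0],[0.2,0,0,0,0,0,0],[0,0,0,0,0,0,0],[0,0,0,0,0,0,0],[0,0,0,0,0,0,0]]' 40
python3 -m inch '[[0,0,0,0,0,0,0],[0,0,0,0,0,0,0],[0,0,0,0,0,0,0],[0,0,0,0,0,0,0],[0,0,0,0,0,0,0]]'
```

```text
t: 2.7
tool_pos: [561.1, -214.2, 150.6]
tcp_rot: [[0.99, -0.139, 0.0], [-0.139, -0.99, -0.0], [0.0, 0.0, -1.0]]
ft_force: [0.2, -0.0, -0.1]
gripper_width: 87.9
t: 3.2
tool_pos: [561.1, -214.1, 150.1]
tcp_rot: [[0.99, -0.139, 0.0], [-0.139, -0.99, -0.0], [0.0, 0.0, -1.0]]
ft_force: [-0.3, 0.2, -0.2]
gripper_width: 51.4
t: 3.7
tool_pos: [561.0, -214.1, 149.9]
tcp_rot: [[0.99, -0.139, -0.0], [-0.139, -0.99, 0.0], [-0.0, 0.0, -1.0]]
ft_force: [-0.6, -0.6, -0.1]
gripper_width: 22.1
```

```bash
python3 -m inch '[[0,0,0,5,0,0,0],[0,0,0,10,0,0,0],[0,0,0,20,0,0,0],[0,0,0,25,0,0,0],[0,0,0,30,0,0,0]]'
python3 -m inch '[[0,0,0,30,0,0,0],[0,0,0,20,0,0,0],[0,0,0,10,0,0,0],[0,0,0,0,0,0,0],[0,0,0,0,0,0,0]]'
python3 - <<'E'
from h import *
for n in('side','top'): snap(n,n+'2')
a=cv2.imread('pics/side2.png')[195:325,170:300]; b=cv2.imread('pics/top2.png')[150:280,310:440]
cv2.imwrite('pics/c2.png',np.hstack([cv2.resize(x,(400,400),interpolation=cv2.INTER_CUBIC) for x in(a,b)]))
E
```

```text
t: 4.2
tool_pos: [560.7, -213.9, 240.5]
tcp_rot: [[0.99, -0.139, -0.001], [-0.139, -0.99, 0.001], [-0.001, -0.0, -1.0]]
ft_force: [-0.4, 0.2, -1.2]
gripper_width: 22.6
t: 4.7
tool_pos: [561.0, -214.1, 298.9]
tcp_rot: [[0.99, -0.139, -0.001], [-0.139, -0.99, 0.001], [-0.001, -0.0, -1.0]]
ft_force: [0.2, -0.5, -3.1]
gripper_width: 22.4
```

View pics/c2.png

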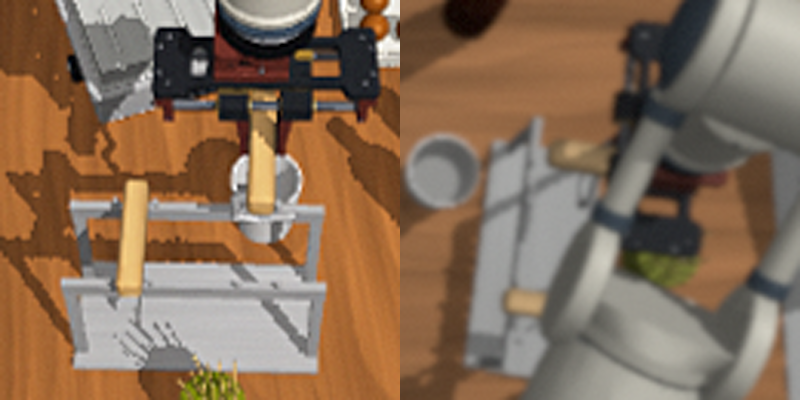

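The hook came up in the jaws and the scraper stayed put. Carrying it high over to the -x side of the eyelet.

```bash
python3 -m inch '[[0,-5,15,0,0,0,0.02],[0,-8,25,0,0,0,0.03],[0,-12,35,0,0,0,0.03],[0,-12,35,0,0,0,0.03],[0,-12,35,0,0,0,0.03]]'
python3 -m inch '[[0,-12,35,0,0,0,0.03],[0,-12,35,0,0,0,0.03],[0,-12,35,0,0,0,0.03],[0,-12,35,0,0,0,0.03],[0,-12,35,0,0,0,0.03]]'
python3 -m inch '[[0,-12,35,0,0,0,0.03],[0,-9,25,0,0,0,0.03],[0,-5,15,0,0,0,0.03],[0,0,0,0,0,0,0],[0,0,0,0,0,0,0]]'
python3 - <<'E'
from h import *
for n in('side','top'): snap(n,n+'3')
E
```

```text
t: 5.3
tool_pos: [511.1, -67.9, 298.4]
tcp_rot: [[1.0, 0.002, -0.002], [0.002, -1.0, 0.001], [-0.002, -0.001, -1.0]]
ft_force: [-0.2, -0.2, -2.6]
gripper_width: 22.4
t: 5.8
tool_pos: [451.0, 107.1, 298.7]
tcp_rot: [[0.988, 0.151, -0.002], [0.151, -0.988, -0.0], [-0.002, -0.0, -1.0]]
ft_force: [0.2, 1.0, -2.6]
gripper_width: 22.1
t: 6.3
tool_pos: [425.9, 180.8, 299.0]
tcp_rot: [[0.971, 0.239, -0.001], [0.239, -0.971, -0.001], [-0.001, 0.001, -1.0]]
ft_force: [0.7, -0.6, -1.8]
gripper_width: 22.0
```

View pics/side3.png

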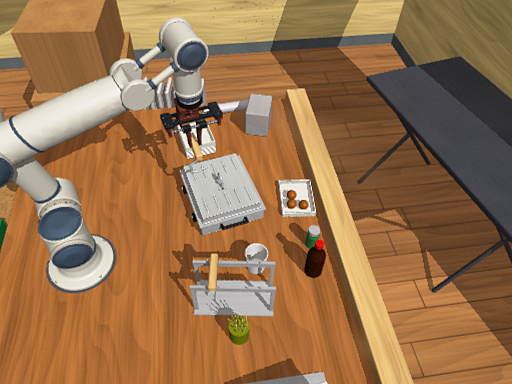

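View pics/top3.png

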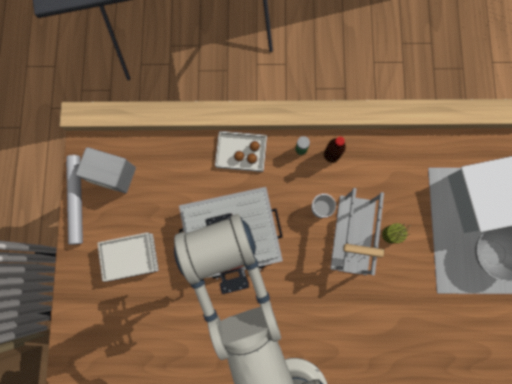

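The side view shows the hook hanging at about (197,150), in front of the eyelet at (218,180). The arm blocks the top view. Lining up and lowering part of the way.

```bash
python3 -m inch '[[0,0,3,-10,0,0,-0.016],[0,0,3,-20,0,0,-0.016],[0,0,0,-25,0,0,0],[0,0,0,-15,0,0,0],[0,0,0,0,0,0,0]]'
python3 -m inch '[[0,0,0,-7,0,0,0],[0,0,0,0,0,0,0],[0,0,0,0,0,0,0],[0,0,0,0,0,0,0],[0,0,0,0,0,0,0]]'
python3 - <<'E'
from h import *
snap('side','side4')
o=manip.get_obs();p=o['tool_pos'];R=o['tcp_rot'];print(p,o['ft_force'])
yaw=np.arctan2(R[1,0],R[0,0]);print(yaw)
d=np.array([np.cos(yaw),np.sin(yaw),0])
O=p+[0,0,19]
P=[O+d*x+[0,0,z] for x,z in((0,-14),(0,-30),(0,-60),(-22,-80),(-22,-111),(0,-115),(30,-107))]
x0,y0,x1,y1=170,130,245,200;s=10
im=cv2.resize(ld('side4')[0][y0:y1,x0:x1],None,fx=s,fy=s,interpolation=cv2.INTER_CUBIC);e=im.copy()
q=np.array([(proj('side4',t)-[x0,y0]+.5)*s for t in P]).astype(int);print(q.tolist())
cv2.polylines(e,[q.reshape(-1,1,2)],False,(255,0,0),1)
cv2.imwrite('pics/c4.png',cv2.resize(np.vstack([im]),(640,597))[:,:,::-1])
cv2.imwrite('pics/c4o.png',cv2.resize(e,(640,597))[:,:,::-1])
E
```

```text
t: 6.9
tool_pos: [425.2, 186.1, 226.4]
tcp_rot: [[0.979, 0.206, -0.005], [0.206, -0.979, -0.002], [-0.005, 0.001, -1.0]]
ft_force: [0.6, -0.0, -2.2]
gripper_width: 22.5
t: 7.4
tool_pos: [426.3, 187.0, 223.6]
tcp_rot: [[0.978, 0.207, 0.001], [0.207, -0.978, 0.0], [0.001, -0.0, -1.0]]
ft_force: [-0.2, -0.3, -2.4]
gripper_width: 22.4
[426.2267061  187.00747686 223.43532821] [-0.02931174  0.02637196 -2.05285964]
0.20901067456962205
[[277, 347], [280, 379], [287, 438], [231, 492], [239, 550], [299, 542], [379, 507]]
```

View pics/c4.png

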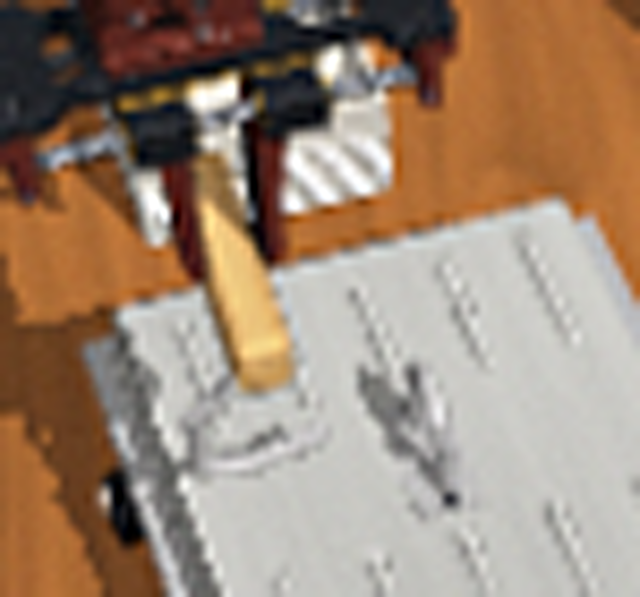

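View pics/c4o.png

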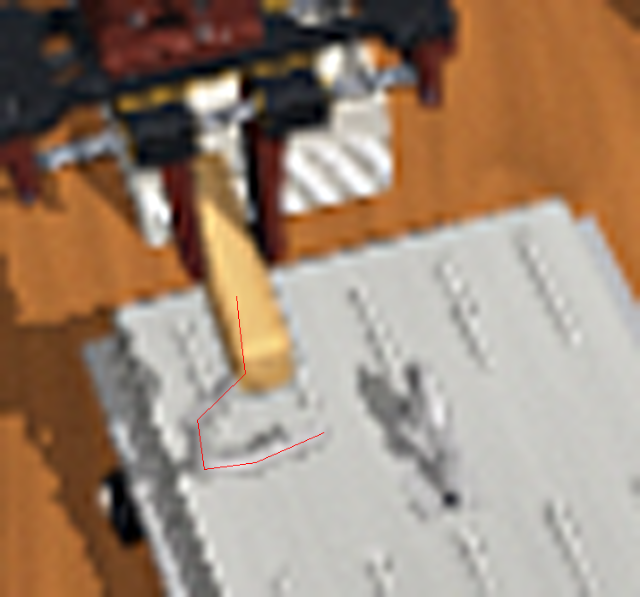

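```bash
python3 - <<'E'
from eye import *
c=[499.7,202,124];y=.209
f=lambda p:((proj('side4',p)-[170,130]+.5)*[640/75,597/70]).round(0)
a=arch(c,y)
print('feet',f(a[0]),f(a[-1]),'crown',f(a[8]),'eye',f(c))
for g in (a[-1]+np.array([0,0,0]),):print(onz('side4',222.7,188.4,102),g)
draw(('side0','top0'),((195,160,245,195),(200,218,250,253)),c,y,'pics/eyem2.png')
E
```

```text
feet [416. 428.] [443. 491.] crown [425. 384.] eye [427. 425.]
[507.61397028 176.24090661 102.        ] [503.64215353 183.41346117 102.        ]
```

View pics/eyem2.png

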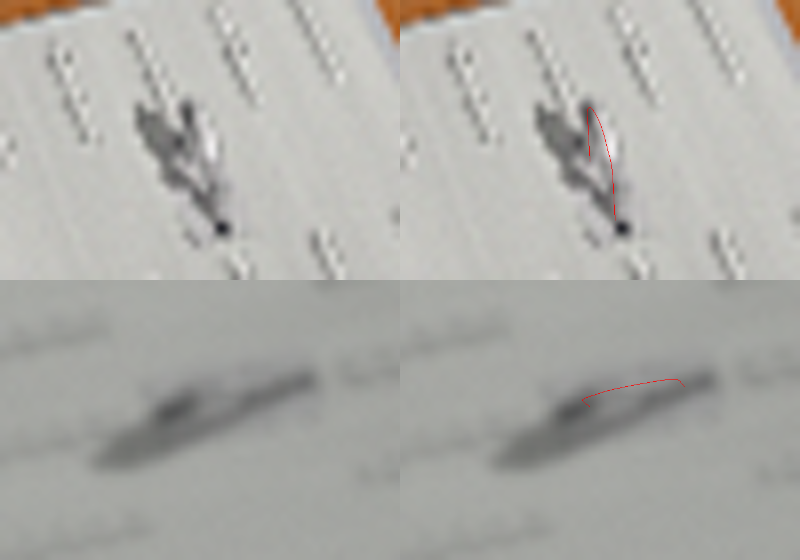

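The eyelet outline fits the measured centre in both views, and the hook's lateral error is under 1 mm. Lowering 7 mm, then inserting along the lid's x.

```bash
python3 -m inch '[[0,0,0,-7,0,0,0],[0,5,1,0,0,0,0],[0,10,2,0,0,0,0],[0,10,2,0,0,0,0],[0,0,0,0,0,0,0]]'
python3 -m inch '[[0,9,2,0,0,0,0],[0,9,2,0,0,0,0],[0,8,2,0,0,0,0],[0,0,0,0,0,0,0],[0,0,0,0,0,0,0]]'
cat > look.py <<'E'
from h import *
import sys
n=sys.argv[1]
snap('side','side'+n)
o=manip.get_obs();p=o['tool_pos'];R=o['tcp_rot'];print(o['t'],p.round(2),o['ft_force'].round(2),o['moment'].round(3),o['gripper_width'].round(1))
x0,y0,x1,y1=175,130,255,200;s=10
im=cv2.resize(ld('side'+n)[0][y0:y1,x0:x1],(800,600) if 0 else (686,600),interpolation=cv2.INTER_CUBIC)
cv2.imwrite(f'pics/c{n}.png',im[:,:,::-1])
E
python3 look.py 5
```

```text
t: 7.95
tool_pos: [452.3, 192.0, 215.3]
tcp_rot: [[0.978, 0.207, -0.001], [0.207, -0.978, -0.0], [-0.001, 0.0, -1.0]]
ft_force: [-0.2, 0.3, -2.6]
gripper_width: 22.9
t: 8.45
tool_pos: [477.1, 197.9, 215.7]
tcp_rot: [[0.978, 0.207, -0.001], [0.207, -0.978, -0.0], [-0.001, 0.0, -1.0]]
ft_force: [-0.5, -0.3, -2.4]
gripper_width: 22.5Traceback (most recent call last):
  File "look.py", line 5, in <module>
    o=manip.get_obs();p=o['tool_pos'];R=o['tcp_rot'];print(o['t'],p.round(2),o['ft_force'].round(2),o['moment'].round(3),o['gripper_width'].round(1))
                                                                                                                         ^^^^^^^^^^^^^^^^^^^^^^^^
AttributeError: 'float' object has no attribute 'round'
```

```bash
sed -i "s/o\['gripper_width'\].round(1)/round(o['gripper_width'],1)/" look.py; python3 look.py 6
```

```text
8.55 [476.91 197.93 215.99] [-0.1  -0.13 -2.18] [ 0.007 -0.134  0.003] 22.0
```

View pics/c6.png

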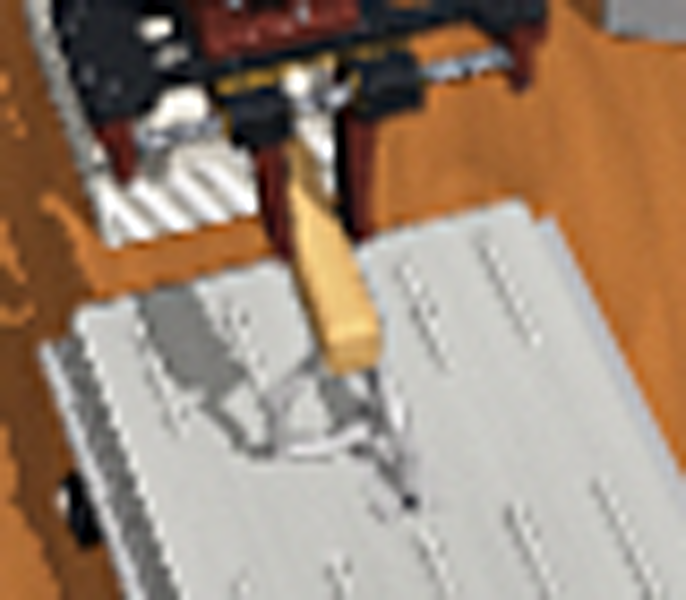

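The hook's end has reached the eyelet plane at about (375,437), behind the -y leg whose foot is at (410,500), and there is no contact force. Pushing the last 23 mm.

```bash
python3 -m inch '[[0,6,1,0,0,0,0],[0,8,2,0,0,0,0],[0,8,2,0,0,0,0],[0,0,0,0,0,0,0],[0,0,0,0,0,0,0]]'
python3 look.py 7
```

```text
t: 9.05
tool_pos: [499.2, 202.9, 215.6]
tcp_rot: [[0.978, 0.207, -0.001], [0.207, -0.978, -0.0], [-0.001, 0.0, -1.0]]
ft_force: [0.1, 0.6, -3.3]
gripper_width: 22.3
9.1 [499.09 202.91 215.74] [ 0.2  -0.38 -2.35] [-0.058 -0.161  0.057] 22.8
```

View pics/c7.png

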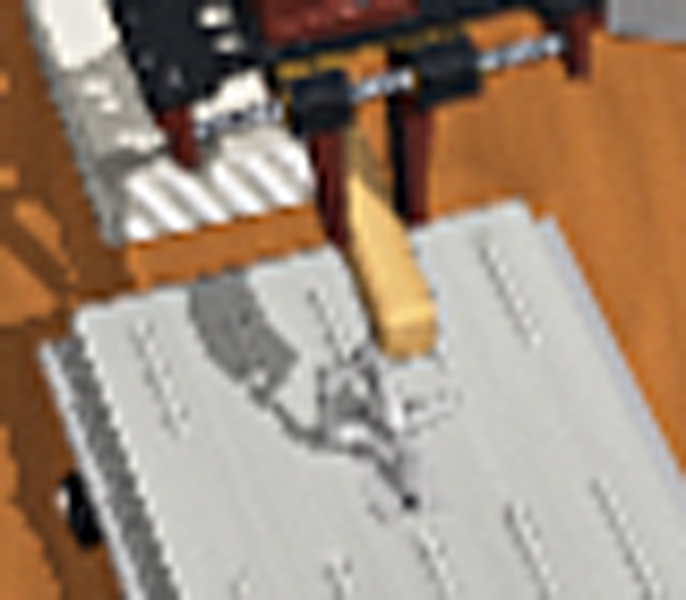

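The tip comes out on the +x side at about (440,405), so the hook is through the eye. Raising gently to contact.

```bash
python3 -m inch '[[0,0.5,0,8,0,0,0],[0,0,0,8,0,0,0],[0,0,0,2,0,0,0],[0,0,0,1,0,0,0],[0,0,0,1,0,0,0]]'
python3 -m inch '[[0,0,0,1,0,0,0],[0,0,0,1,0,0,0],[0,0,0,1,0,0,0],[0,0,0,1,0,0,0],[0,0,0,0,0,0,0]]'
python3 -m inch '[[0,0,0,1,0,0,0],[0,0,0,1,0,0,0],[0,0,0,1,0,0,0],[0,0,0,1,0,0,0],[0,0,0,0,0,0,0]]'
```

```text
t: 9.6
tool_pos: [499.6, 202.9, 236.1]
tcp_rot: [[0.978, 0.207, 0.0], [0.207, -0.978, 0.0], [0.0, -0.0, -1.0]]
ft_force: [-0.5, 0.4, -2.1]
gripper_width: 22.5
t: 10.1
tool_pos: [499.5, 202.9, 239.5]
tcp_rot: [[0.978, 0.207, -0.001], [0.207, -0.978, -0.0], [-0.001, 0.0, -1.0]]
ft_force: [0.2, -0.0, -7.6]
gripper_width: 22.8
t: 10.6
tool_pos: [499.6, 202.9, 244.2]
tcp_rot: [[0.978, 0.208, 0.0], [0.208, -0.978, 0.0], [0.0, -0.0, -1.0]]
ft_force: [-0.7, -0.4, -6.5]
gripper_width: 22.3
```

```bash
python3 -m inch '[[0,0,0,2,0,0,0],[0,0,0,3,0,0,0],[0,0,0,3,0,0,0],[0,0,0,2,0,0,0],[0,0,0,0,0,0,0]]'
python3 look.py 8; python3 - <<'E'
from h import *
snap('top','top8')
E
```

```text
t: 11.1
tool_pos: [499.7, 203.0, 254.6]
tcp_rot: [[0.978, 0.207, 0.001], [0.207, -0.978, 0.0], [0.001, -0.0, -1.0]]
ft_force: [-0.0, -0.6, -7.8]
gripper_width: 22.2
11.15 [499.68 202.93 254.26] [ 0.21 -0.58 -7.35] [-0.033 -0.105 -0.057] 22.3
```

View pics/c8.png

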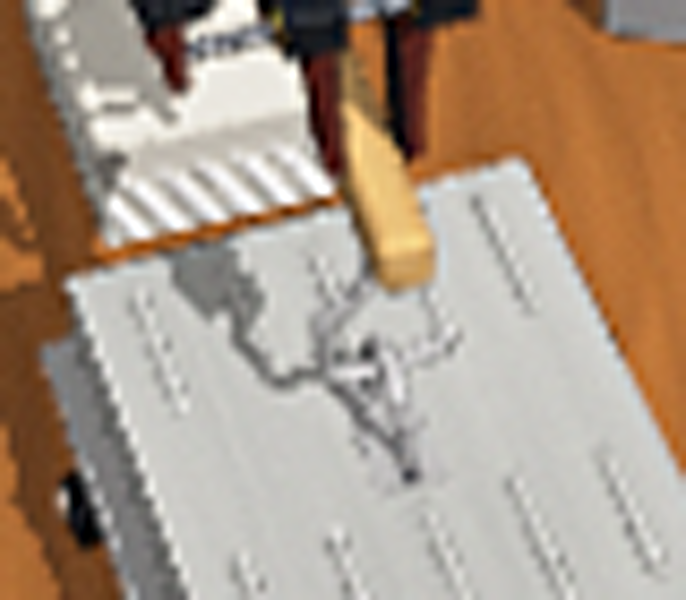

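View pics/top8.png

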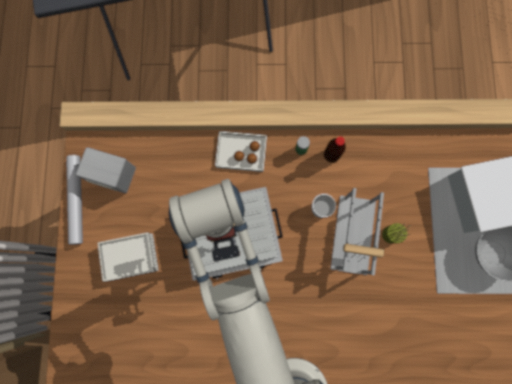

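```bash
python3 - <<'E'
from h import *
ims=[]
for t in('side7','side8'):
    ims.append(cv2.resize(ld(t)[0][140:240,172:272],(400,400),interpolation=cv2.INTER_CUBIC))
cv2.imwrite('pics/cmp8.png',np.hstack(ims)[:,:,::-1])
E
```

```text
(no output)
```

View pics/cmp8.png

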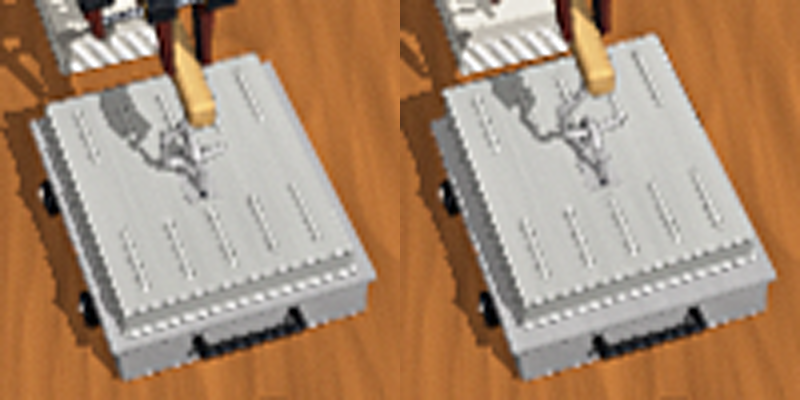

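```bash
cat > tilt.py <<'E'
from h import *
import sys
E0=np.array([499.7,202,0]);Y=.209
def tilt(tag,ref='side0',dz=15,verbose=True):
    c0,K,T=ld(ref);c1=ld(tag)[0]
    g0=cv2.cvtColor(c0,cv2.COLOR_RGB2GRAY);g1=cv2.cvtColor(c1,cv2.COLOR_RGB2GRAY)
    # lid-top mask from its measured rectangle at z=102 (half sizes 106,131), centre left out
    ex=np.array([np.cos(Y),np.sin(Y),0]);ey=np.array([-ex[1],ex[0],0])
    rect=lambda a,b:np.array([proj(ref,E0+[0,0,102]+ex*sx*a+ey*sy*b) for sx,sy in((1,1),(1,-1),(-1,-1),(-1,1))]).astype(np.int32)
    m=np.zeros_like(g0);cv2.fillPoly(m,[rect(108,133)],255);cv2.fillPoly(m,[rect(45,35)],0)
    p0=cv2.goodFeaturesToTrack(g0,200,0.02,2.5,mask=m,blockSize=3)
    # initial guess: pure lift
    w=np.array([onz(ref,*p,102) for p in p0[:,0]])
    guess=np.array([proj(ref,x+[0,0,dz]) for x in w],np.float32).reshape(-1,1,2)
    p1,st,er=cv2.calcOpticalFlowPyrLK(g0,g1,p0,guess.copy(),winSize=(11,11),maxLevel=1,flags=cv2.OPTFLOW_USE_INITIAL_FLOW)
    pb,sb,_=cv2.calcOpticalFlowPyrLK(g1,g0,p1,p0.copy(),winSize=(11,11),maxLevel=1,flags=cv2.OPTFLOW_USE_INITIAL_FLOW)
    ok=(st[:,0]>0)&(sb[:,0]>0)&(np.linalg.norm((pb-p0)[:,0],axis=1)<0.3)&(er[:,0]<14)&(np.linalg.norm((p1-guess)[:,0],axis=1)<8)
    # lid frame coordinates, rigid motion fit (lift, shift, rotations about the eye) to tracked pixels
    L=w[ok]-[*E0[:2],124]
    C=np.c_[ex,ey,[0,0,1]]
    from scipy.optimize import least_squares
    from scipy.spatial.transform import Rotation as Ro
    tgt=p1[ok][:,0]
    def res(v):
        q=Ro.from_rotvec(C@v[:3]).apply(L)+[*E0[:2],124]+C@v[3:]
        q=(q-T[:3,3])@T[:3,:3];u=np.c_[-q[:,0]/q[:,2]*K[0,0]+K[0,2],q[:,1]/q[:,2]*K[1,1]+K[1,2]]
        r=(u-tgt).ravel()
        return np.r_[r,(v[5]-dz)/3.]
    s=least_squares(res,np.r_[0,0,0,0,0,dz],loss='soft_l1',f_scale=0.3)
    cov=np.linalg.inv(s.jac.T@s.jac)*0.2**2
    if verbose: print(tag,'n',ok.sum(),'rot deg (lid x,y,z)',np.degrees(s.x[:3]).round(2),'+-',np.degrees(np.sqrt(np.diag(cov))[:3]).round(2),'shift lid xyz',s.x[3:].round(1),'rms',np.sqrt(np.mean(res(s.x)[:-1]**2)).round(2))
    return s.x
if __name__=='__main__':
    for a in sys.argv[1:]:
        t,dz=a.split(':');tilt(t,dz=float(dz))
E
python3 tilt.py side7:0 side8:16
```

```text
side7 n 37 rot deg (lid x,y,z) [ 0.05 -0.   -0.  ] +- [0.15 0.19 0.09] shift lid xyz [ 0.  -0.1  0. ] rms 0.05
side8 n 21 rot deg (lid x,y,z) [ 2.32 -1.1  -0.05] +- [0.3  0.44 0.21] shift lid xyz [ 0.9  1.5 16. ] rms 0.82
```

Lid is hanging. The tracked tilt is about 2.3° (+y side high) and 1.1° (+x side high). This agrees with the side-view rays, which put the eye about 1.5 mm further +x and 2 mm further -y than the hook. I'll set it back down, shift the unloaded hook by (+2.0, -1.5) mm and lift again.

```bash
python3 -m inch '[[0,0,0,-4,0,0,0],[0,0,0,-5,0,0,0],[0,0,0,-4,0,0,0],[0,0,0,-2,0,0,0],[0,0,0,-2,0,0,0]]'
python3 -m inch '[[0,0,0,-2.5,0,0,0],[0,0,0,0,0,0,0],[0,1,-0.7,0,0,0,0],[0,1,-0.7,0,0,0,0],[0,0,0,0,0,0,0]]'
python3 look.py 9; python3 tilt.py side9:0
```

```text
t: 11.7
tool_pos: [499.5, 202.9, 236.7]
tcp_rot: [[0.978, 0.207, -0.0], [0.207, -0.978, -0.0], [-0.0, 0.0, -1.0]]
ft_force: [-0.2, -0.3, -2.3]
gripper_width: 21.9
t: 12.2
tool_pos: [501.8, 201.4, 234.8]
tcp_rot: [[0.978, 0.207, 0.001], [0.207, -0.978, 0.0], [0.001, -0.0, -1.0]]
ft_force: [-0.3, 0.1, -2.5]
gripper_width: 22.5
12.25 [501.71 201.45 234.64] [-0.37 -0.64 -2.72] [-0.051 -0.091 -0.02 ] 22.1
side9 n 32 rot deg (lid x,y,z) [0.31 0.56 1.08] +- [0.24 0.29 0.13] shift lid xyz [ 0.3 -0.8 -0.3] rms 0.52
```

```bash
python3 -m inch '[[0,0,0,2,0,0,0],[0,0,0,1,0,0,0],[0,0,0,1,0,0,0],[0,0,0,1,0,0,0],[0,0,0,1,0,0,0]]'
python3 -m inch '[[0,0,0,2,0,0,0],[0,0,0,3,0,0,0],[0,0,0,3,0,0,0],[0,0,0,3,0,0,0],[0,0,0,2,0,0,0]]'
python3 -m inch '[[0,0,0,0,0,0,0],[0,0,0,0,0,0,0],[0,0,0,0,0,0,0],[0,0,0,0,0,0,0],[0,0,0,0,0,0,0]]'
python3 look.py 10; python3 tilt.py side10:16 side8:16
python3 - <<'E'
from h import *
ims=[cv2.resize(ld(t)[0][140:240,172:272],(400,400),interpolation=cv2.INTER_CUBIC) for t in('side9','side10')]
cv2.imwrite('pics/cmp10.png',np.hstack(ims)[:,:,::-1])
E
```

```text
t: 12.75
tool_pos: [501.4, 201.5, 239.7]
tcp_rot: [[0.978, 0.208, -0.001], [0.208, -0.978, -0.0], [-0.001, 0.0, -1.0]]
ft_force: [0.3, 0.2, -6.3]
gripper_width: 22.5
t: 13.25
tool_pos: [501.7, 201.5, 254.0]
tcp_rot: [[0.978, 0.207, 0.001], [0.207, -0.978, 0.0], [0.001, -0.0, -1.0]]
ft_force: [0.1, 0.7, -7.1]
gripper_width: 22.7
t: 13.75
tool_pos: [501.5, 201.5, 253.3]
tcp_rot: [[0.978, 0.207, -0.0], [0.207, -0.978, -0.0], [-0.0, 0.0, -1.0]]
ft_force: [0.0, 0.6, -6.8]
gripper_width: 22.2
13.8 [501.53 201.51 253.32] [-0.53 -0.37 -7.29] [-0.097 -0.125  0.046] 21.9
side10 n 27 rot deg (lid x,y,z) [-0.81 -2.48  0.43] +- [0.22 0.32 0.16] shift lid xyz [-1.  -3.  15.7] rms 0.66
side8 n 21 rot deg (lid x,y,z) [ 2.32 -1.1  -0.05] +- [0.3  0.44 0.21] shift lid xyz [ 0.9  1.5 16. ] rms 0.82
```

View pics/cmp10.png

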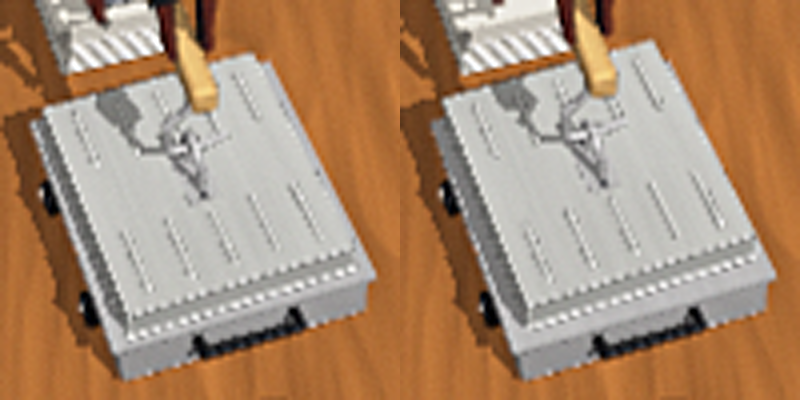

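```bash
cat > ecc.py <<'E'
from h import *
import sys
from scipy.optimize import least_squares
from scipy.spatial.transform import Rotation as Ro
E0=np.array([499.7,202,0]);Y=.209
ex=np.array([np.cos(Y),np.sin(Y),0]);ey=np.array([-ex[1],ex[0],0]);C=np.c_[ex,ey,[0,0,1]]
def run(tag,dz,ref='side0',full=False):
    c0,K,T=ld(ref);c1=ld(tag)[0]
    g0,g1=[cv2.cvtColor(c,cv2.COLOR_RGB2GRAY).astype(np.float32) for c in(c0,c1)]
    P=lambda x,y,z=102:E0+[0,0,z]+ex*x+ey*y
    px=lambda L:np.array([proj(ref,p) for p in L],np.float32)
    grid=[P(x,y) for x in(-95,0,95) for y in(-120,0,120)]
    # mask in the reference picture: front strip (y<-25) and right strip (x>35), clear of hook, handle, arm
    m=np.zeros(g0.shape,np.uint8)
    poly=lambda L:cv2.fillPoly(m,[px(L).astype(np.int32)],255)
    poly([P(-107,-28),P(107,-28),P(107,-132),P(-107,-132)])
    poly([P(60,-30),P(107,-30),P(107,132),P(60,132)])
    poly([P(-107,-30),P(-75,-30),P(-75,132),P(-107,132)])
    s=px(grid);t=px([p+[0,0,dz] for p in grid])
    H0=cv2.findHomography(s,t)[0].astype(np.float32)
    out=[]
    for gf in(3,5):
        cc,H=cv2.findTransformECC(g0,g1,H0.copy(),cv2.MOTION_HOMOGRAPHY,(cv2.TERM_CRITERIA_COUNT|cv2.TERM_CRITERIA_EPS,300,1e-7),m,gf)
        tgt=cv2.perspectiveTransform(s.reshape(-1,1,2),H)[:,0]
        L=np.array(grid)-[*E0[:2],124]
        def res(v):
            q=Ro.from_rotvec(C@v[:3]).apply(L)+[*E0[:2],124]+C@v[3:]
            q=(q-T[:3,3])@T[:3,:3];u=np.c_[-q[:,0]/q[:,2]*K[0,0]+K[0,2],q[:,1]/q[:,2]*K[1,1]+K[1,2]]
            return np.r_[(u-tgt).ravel(),(v[5]-dz)/10.]
        r=least_squares(res,np.r_[0,0,0,0,0,dz])
        print(tag,'cc %.3f'%cc,'deg',np.degrees(r.x[:3]).round(2),'shift',r.x[3:].round(1),'rms',np.sqrt(np.mean(res(r.x)[:-1]**2)).round(2))
for a in sys.argv[1:]:
    t,dz=a.split(':');run(t,float(dz))
E
python3 ecc.py side7:0 side9:0 side8:16 side10:15.5
```

```text
Traceback (most recent call last):
  File "ecc.py", line 33, in <module>
    t,dz=a.split(':');run(t,float(dz))
                      ~~~^^^^^^^^^^^^^
  File "ecc.py", line 23, in run
    cc,H=cv2.findTransformECC(g0,g1,H0.copy(),cv2.MOTION_HOMOGRAPHY,(cv2.TERM_CRITERIA_COUNT|cv2.TERM_CRITERIA_EPS,300,1e-7),m,gf)
         ~~~~~~~~~~~~~~~~~~~~^^^^^^^^^^^^^^^^^^^^^^^^^^^^^^^^^^^^^^^^^^^^^^^^^^^^^^^^^^^^^^^^^^^^^^^^^^^^^^^^^^^^^^^^^^^^^^^^^^^^^
cv2.error: OpenCV(4.12.0) /io/opencv/modules/video/src/ecc.cpp:589: error: (-7:Iterations do not converge) The algorithm stopped before its convergence. The correlation is going to be minimized. Images may be uncorrelated or non-overlapped in function 'findTransformECC'
```

OpenCV's image registration doesn't converge here, and it comes too close to a warped-model search, so I'm dropping it. I'll fit lines to the lid's four top edges instead and compare the corner positions.

```bash
rm ecc.py; cat > edges.py <<'E'
from h import *
import sys
from scipy.optimize import least_squares
from scipy.spatial.transform import Rotation as Ro
from scipy.ndimage import map_coordinates, gaussian_filter1d
E0=np.array([499.7,202,0]);Y=.209
ex=np.array([np.cos(Y),np.sin(Y),0]);ey=np.array([-ex[1],ex[0],0]);C=np.c_[ex,ey,[0,0,1]]
cor=[(-106,131),(106,131),(106,-131),(-106,-131)]
def lines(tag,dz,wide=4.5,ybias=None):
    c,K,T=ld(tag);g=c.astype(float)
    pc=np.array([proj(tag,E0+[0,0,102+dz]+ex*x+ey*y) for x,y in cor])
    ctr=pc.mean(0);out=[]
    for i in range(4):
        a,b=pc[i],pc[(i+1)%4];n=np.array([(b-a)[1],-(b-a)[0]]);n/=np.linalg.norm(n)
        if n@(ctr-a)>0:n=-n   # outward
        pts=[]
        for t in np.linspace(.06,.94,45):
            if i==0 and .25<t<.85: continue   # handle / arm in front of the back edge
            p=a+(b-a)*t;s=np.arange(-wide,wide+.01,.25);q=p+n*s[:,None]
            pr=np.array([map_coordinates(g[:,:,k],[q[:,1],q[:,0]],order=1) for k in range(3)])
            d=np.abs(np.gradient(gaussian_filter1d(pr,2,axis=1),axis=1)).sum(0)
            thr=.5*d.max()
            pk=[j for j in range(1,len(d)-1) if d[j]>thr and d[j]>=d[j-1] and d[j]>d[j+1]]
            if not pk: continue
            j=pk[0]             # innermost strong edge = edge of the top
            pts.append(p+n*s[j])
        pts=np.array(pts,np.float32)
        l=cv2.fitLine(pts,cv2.DIST_HUBER,0,.01,.01).ravel()
        e=(pts-l[2:])@np.array([-l[1],l[0]]);k=np.abs(e)<.8
        l=cv2.fitLine(pts[k],cv2.DIST_L2,0,.01,.01).ravel();e=(pts[k]-l[2:])@np.array([-l[1],l[0]])
        out.append((l,k.sum(),len(k),e.std()))
    X=[]
    for i in range(4):
        A,B=out[i-1][0],out[i][0]
        s=np.linalg.solve(np.c_[A[:2],-B[:2]],B[2:]-A[2:]);X.append(A[2:]+s[0]*A[:2])
    return np.array(X),[(o[1],o[2],round(float(o[3]),2)) for o in out]
def pose(tag,dz,verbose=True):
    c,K,T=ld(tag)
    X,q=lines(tag,dz)
    L=np.array([(x,y,-22) for x,y in cor])@C.T
    def res(v):
        w=Ro.from_rotvec(C@v[:3]).apply(L)+[*E0[:2],124]+C@v[3:]
        w=(w-T[:3,3])@T[:3,:3];u=np.c_[-w[:,0]/w[:,2]*K[0,0]+K[0,2],w[:,1]/w[:,2]*K[1,1]+K[1,2]]
        return np.r_[(u-X).ravel(),(v[5]-dz)/6.]
    r=least_squares(res,np.r_[0,0,0,0,0,dz])
    print(tag,'deg',np.degrees(r.x[:3]).round(2),'shift',r.x[3:].round(1),'rms',np.sqrt(np.mean(res(r.x)[:-1]**2)).round(2),X.round(1).tolist(),q)
    return r.x
if __name__=='__main__':
  for a in sys.argv[1:]:
    t,dz=a.split(':');pose(t,float(dz))
E
python3 edges.py side0:0 side7:0 side9:0 side8:16 side10:15.5
```

```text
side0 deg [-0.14 -1.06 -0.01] shift [ 3.8 -3.7  3.5] rms 0.67 [[182.89999389648438, 166.0], [237.6999969482422, 152.10000610351562], [262.29998779296875, 201.3000030517578], [202.60000610351562, 218.5]] [(np.int64(15), 15, 0.14), (np.int64(44), 45, 0.12), (np.int64(45), 45, 0.31), (np.int64(45), 45, 0.19)]
side7 deg [-0.11 -1.    0.  ] shift [ 3.9 -3.8  3.5] rms 0.69 [[182.89999389648438, 165.89999389648438], [237.6999969482422, 152.1999969482422], [262.29998779296875, 201.3000030517578], [202.60000610351562, 218.5]] [(np.int64(15), 15, 0.2), (np.int64(44), 45, 0.12), (np.int64(44), 45, 0.31), (np.int64(45), 45, 0.19)]
side9 deg [ 0.19 -1.58  0.74] shift [ 3.5 -4.1  3.1] rms 0.7 [[182.3000030517578, 166.6999969482422], [237.5, 151.6999969482422], [262.20001220703125, 201.0], [203.60000610351562, 218.89999389648438]] [(np.int64(14), 15, 0.11), (np.int64(42), 45, 0.12), (np.int64(44), 45, 0.3), (np.int64(45), 45, 0.15)]
side8 deg [ 2.15 -0.88  0.88] shift [ 2.4  0.4 16.5] rms 0.17 [[182.39999389648438, 162.3000030517578], [235.3000030517578, 147.89999389648438], [261.0, 198.8000030517578], [202.8000030517578, 216.10000610351562]] [(np.int64(12), 15, 0.18), (np.int64(45), 45, 0.11), (np.int64(44), 45, 0.28), (np.int64(45), 45, 0.18)]
side10 deg [ 0.13 -1.61  1.1 ] shift [ 1.7 -2.  15.7] rms 0.26 [[182.10000610351562, 164.39999389648438], [235.89999389648438, 149.10000610351562], [260.79998779296875, 198.5], [203.5, 216.39999389648438]] [(np.int64(13), 15, 0.14), (np.int64(42), 45, 0.14), (np.int64(43), 45, 0.29), (np.int64(45), 45, 0.17)]
```

```bash
python3 - <<'E'
import re
s=open('tilt.py').read()
s=s.replace("def tilt(tag,ref='side0',dz=15,verbose=True):","def tilt(tag,ref='side0',dz=15,verbose=True,win=11):").replace("winSize=(11,11),maxLevel=1","winSize=(win,win),maxLevel=0")
s=s.replace("    cov=","    rr=res(s.x)[:-1].reshape(-1,2);k=np.linalg.norm(rr,axis=1)<0.45;L=L[k];tgt=tgt[k];s=least_squares(res,s.x,loss='soft_l1',f_scale=0.2);ok=k\n    cov=")
s=s.replace("tilt(t,dz=float(dz))","[tilt(t,dz=float(dz),win=w) for w in (9,13,17)]")
open('tilt2.py','w').write(s)
E
python3 tilt2.py side9:0 side8:16 side10:15.5
```

```text
side9 n 14 rot deg (lid x,y,z) [0.62 0.77 1.13] +- [0.27 0.38 0.13] shift lid xyz [ 0.2 -0.7  0.1] rms 0.14
side9 n 17 rot deg (lid x,y,z) [0.23 0.1  0.83] +- [0.24 0.31 0.17] shift lid xyz [-0.1 -0.6  0.1] rms 0.16
side9 n 19 rot deg (lid x,y,z) [0.19 0.01 0.66] +- [0.24 0.28 0.15] shift lid xyz [-0.1 -0.3  0.1] rms 0.18
side8 n 21 rot deg (lid x,y,z) [ 1.12 -1.25  0.07] +- [0.39 0.37 0.19] shift lid xyz [ 0.9  0.9 16.2] rms 0.17
side8 n 17 rot deg (lid x,y,z) [ 2.35 -0.47  0.27] +- [0.41 0.45 0.2 ] shift lid xyz [ 1.5  1.7 16.1] rms 0.16
side8 n 13 rot deg (lid x,y,z) [ 1.5  -0.65  0.12] +- [1.33 1.01 0.71] shift lid xyz [ 1.2  0.7 16.1] rms 0.16
side10 n 8 rot deg (lid x,y,z) [-0.62 -2.8   0.43] +- [0.33 0.53 0.23] shift lid xyz [-1.2 -1.3 15.5] rms 0.17
side10 n 12 rot deg (lid x,y,z) [ 0.25 -1.06  0.78] +- [0.39 0.45 0.19] shift lid xyz [-0.2 -0.6 15.5] rms 0.19
side10 n 10 rot deg (lid x,y,z) [ 1.02 -2.93  0.03] +- [1.   0.86 0.57] shift lid xyz [ 0.7 -0.3 15.5] rms 0.13
```

Roll is now about 0°. Pitch looks like -1° to -1.5°, but that is noisy. At full height the edges stand clear of the griddle, so I'll lift gently and measure there.

```bash
python3 -m inch '[[0,0,0,2,0,0,0],[0,0,0,3,0,0,0],[0,0,0,5,0,0,0],[0,0,0,6,0,0,0],[0,0,0,7,0,0,0]]'
python3 -m inch '[[0,0,0,7,0,0,0],[0,0,0,7,0,0,0],[0,0,0,7,0,0,0],[0,0,0,6,0,0,0],[0,0,0,5,0,0,0]]'
python3 -m inch '[[0,0,0,4,0,0,0],[0,0,0,3,0,0,0],[0,0,0,2,0,0,0],[0,0,0,1,0,0,0],[0,0,0,0,0,0,0]]'
python3 -m inch '[[0,0,0,0,0,0,0],[0,0,0,0,0,0,0],[0,0,0,0,0,0,0],[0,0,0,0,0,0,0],[0,0,0,0,0,0,0]]'
python3 look.py 11; python3 edges.py side11:80
python3 - <<'E'
from h import *
snap('top','top11')
ims=[cv2.resize(ld('side11')[0][110:240,165:275],(500,590),interpolation=cv2.INTER_CUBIC)]
cv2.imwrite('pics/cmp11.png',np.hstack(ims)[:,:,::-1])
E
```

```text
t: 14.3
tool_pos: [501.6, 201.5, 277.2]
tcp_rot: [[0.978, 0.207, 0.0], [0.207, -0.978, 0.0], [0.0, -0.0, -1.0]]
ft_force: [-0.7, 0.3, -7.0]
gripper_width: 22.7
t: 14.8
tool_pos: [501.6, 201.6, 309.1]
tcp_rot: [[0.978, 0.208, 0.0], [0.208, -0.978, 0.0], [0.0, -0.0, -1.0]]
ft_force: [0.2, -0.1, -6.8]
gripper_width: 22.4
t: 15.3
tool_pos: [501.6, 201.5, 318.4]
tcp_rot: [[0.978, 0.208, -0.0], [0.208, -0.978, -0.0], [-0.0, 0.0, -1.0]]
ft_force: [-0.6, 0.2, -6.8]
gripper_width: 22.6
t: 15.8
tool_pos: [501.5, 201.5, 318.4]
tcp_rot: [[0.978, 0.207, -0.0], [0.207, -0.978, -0.0], [-0.0, 0.0, -1.0]]
ft_force: [0.1, -0.2, -7.3]
gripper_width: 22.3
15.85 [501.56 201.51 318.43] [-0.84  0.76 -6.72] [-0.033 -0.132  0.002] 22.6
side11 deg [-0.01 -1.09  1.69] shift [ 1.2 -1.1 79.8] rms 0.06 [[180.1999969482422, 152.10000610351562], [234.5, 137.0], [261.6000061035156, 186.1999969482422], [202.10000610351562, 204.5]] [(np.int64(11), 15, 0.26), (np.int64(45), 45, 0.15), (np.int64(45), 45, 0.33), (np.int64(45), 45, 0.17)]
```

View pics/cmp11.png

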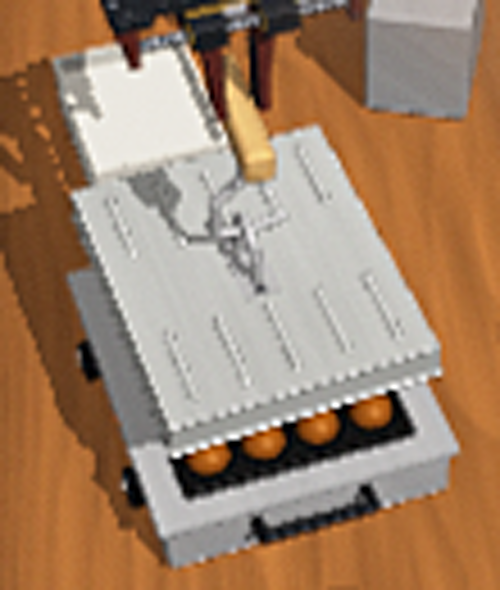

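View pics/top11.png

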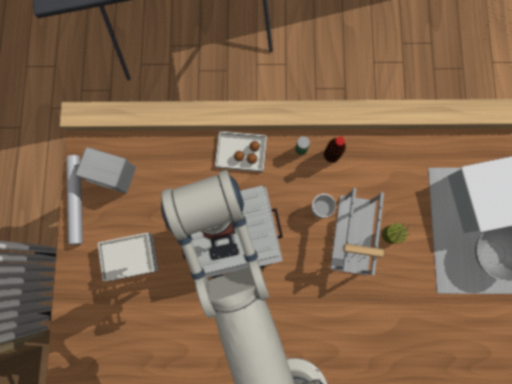

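At full height the fit is clean (rms 0.06 px): lift 80 mm, roll 0.0°, pitch about -1.1°. The balls on the plate are visible under the lid at about (290,430). One last check that it is steady.

```bash
python3 -m inch '[[0,0,0,0,0,0,0],[0,0,0,0,0,0,0],[0,0,0,0,0,0,0],[0,0,0,0,0,0,0],[0,0,0,0,0,0,0]]'
python3 look.py 12; python3 edges.py side12:80; python3 -c "
from h import *
a=ld('side11')[0].astype(int);b=ld('side12')[0].astype(int);print(np.abs(a-b).max(),(np.abs(a-b).max(2)>20).sum())"
```

```text
t: 16.4
tool_pos: [501.6, 201.5, 318.4]
tcp_rot: [[0.978, 0.208, -0.0], [0.208, -0.978, 0.0], [-0.0, -0.0, -1.0]]
ft_force: [-0.5, 0.8, -6.7]
gripper_width: 22.2
16.45 [501.55 201.52 318.44] [ 0.1  -0.27 -7.55] [-0.03  -0.073  0.027] 22.4
side12 deg [-0.02 -1.09  1.66] shift [ 1.2 -1.2 79.8] rms 0.09 [[180.3000030517578, 152.1999969482422], [234.5, 137.0], [261.6000061035156, 186.3000030517578], [202.10000610351562, 204.5]] [(np.int64(11), 15, 0.24), (np.int64(45), 45, 0.15), (np.int64(44), 45, 0.31), (np.int64(45), 45, 0.16)]
66 65
```

Steady. Handing in.

```bash
python3 -c "
from station import manip
print(manip.sign_off())"
```

```text
the job is handed in; nothing more can be done
None
```

The lid is hanging on the hook about 80 mm above where it sat, over the griddle, and I've handed the job in at 16.5 s of the 59 s allowed. Only the hook touched the lid.

**What I did:** I took the far tool from the rest, after checking that it was the hook and not the scraper. I passed its end through the eyelet from the robot's side (-x) and lifted.

**One correction:** the first lift, about 16 mm, tilted the lid about 2° towards -y. I set it back down, moved the unloaded hook about 2.5 mm, and lifted again.

**Last checks:**
- **Level:** edge fits in the side view gave roll 0.0° and pitch about -1.1° (+x edge slightly high). I left that small pitch as it was.
- **Steady:** two checks about 0.6 s apart gave the same pose within 0.1°. The downward force of about 7 N matches the hook plus the lid.
- **Position:** the lid shifted about 1–2 mm sideways and turned about 1.7° from my first estimate of where it sat. In the last pictures the scraper, cup, picks and other items looked where they were.

**Where checks disagreed:** feature tracking on the lid was noisy at low lift, giving pitch anywhere from -1° to -2.9°. I relied on the edge fit at full height instead. The arm hid much of the lid in the top view, so the tilt comes from the side camera only.

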